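Crank a tube rack home in a rack feeder

ROBOT

A 6-joint arm with a two-finger parallel gripper is mounted at the origin on a cart in front of the work surface, level with it; the furniture and walls round the work are solid. World frame = base frame: x ahead of the robot, y to its left, z up, the work surface at z = 0. Lengths are in m, angles in degrees, forces in N, time in s.
With the tool pointing down it reaches from about 0.4 to 0.825 m from the base axis. Payload 7 kg.
Tool frame: the origin (TCP) lies between the finger pads; the fingertips stand 22 mm ahead of it and the grasp point (between the pads) lies 3 mm ahead of it; z points along the fingers, y is the line along which they close (so a half turn about z gives the same grasp; the last joint's range is limited). The gripper opens to 88 mm and grips with 3 to 60 N. Pads are 19 mm wide; open, the fingers measure 130 mm over their backs; the gripper's body (78 mm by 193 mm) begins 47 mm behind the grasp point.
Start: joints at [-47.951, 20.546, 0.682, 0, -70.136, -16.507], TCP at [0.291, -0.609, 0.249] pointing down, gripper open.
Joint ranges: [-176.03, 176.03], [-82.01, 121.73], [-58.28, 71.71], [-173.87, 95.51], [-174.79, -0.11], [-173.66, 173.66]. Speed limits (degrees/s): [136.94, 136.94, 172.46, 180, 180, 180].

INTERFACE

Orientations are given as [roll, pitch, yaw] about the fixed x, y, z axes, in that order (R = Rz(yaw) Ry(pitch) Rx(roll)).
In Python, from plant import ctrl gives the robot as it stands.
- The arm moves only by the tool apply_moves, never from a script. Its argument "targets" is a list of rows, each an object with "travel": the shift along the tool's x, y, z in mm, a list of three; "roll": the turn about the tool's z in degrees; "jaw": the finger opening in mm, from 0 to 87.6. In form: [{"travel": [tx, ty, tz], "roll": roll, "jaw": jaw}, ...]. A call has 1 to 10 rows; each row shifts and turns the commanded pose from where the row before left it, along the tool's axes as they then stand; what a row does not reach is not made up. A row lasts 1/10 s, in which the tool goes at most 50 mm and 8.59 degrees, less where a joint would pass 70% of its speed; a pose out of reach is approached as far as the arm can. A call with a gripper value outside its range is refused whole. The fingers move at their own pace and stop on an object; the grip force is fixed at half the most. Time passes only in rows, so rows that do not move let the fingers close. It gives the time, the measured TCP pose, the force, the opening and the grip force at its end, in the units of the state.
- ctrl.get_obs(): the state, without advancing time (a new reading comes with each control period).
- ctrl.snapshot(name): name is "scene" or "side" or "wrist"; returns the picture (480x640x3 uint8, red, green, blue); there is no depth.
- ctrl.calibration(name): a dict with "K" (3x3 intrinsics, pixels), "dist_coeffs" ([k1, k2, p1, p2, k3] as OpenCV has them; the pictures are not rectified), "extrinsics" (4x4, takes a point from camera to world coordinates); the wrist camera has in their place "hand_eye" (4x4, takes a point from camera to tool coordinates, whose origin is the TCP and whose axes are the flange's). Camera axes: x right, y down, z forward; pixel columns grow to the right and rows downward; lengths in m; the calibration is good to about 2 mm. A picture is of the moment at which its call begins: read the wrist's pose just before it. calibration takes no time and is no camera call.
- ctrl.close_job(): hands the job in; it is judged then, once.
The state is a dict: "clock": time; "joint_pos": joint angles; "qvel": joint speeds; "tau": joint torques, N m; "tool_pos": TCP position; "orientation": TCP orientation; "force": force on the tool from outside, world axes, zero at the start; "moment": the same for the moment, N m; "opening": finger opening in m; "gripper_force": force on a finger pad.
Only numpy, scipy, OpenCV 4.12 (cv2) and the standard library are available. Lean on these libraries where they do the work, as an engineer would, in place of code of your own. Each camera call takes 0.05 s, during which the arm holds its last target. There are 200 camera calls.

TASK

Lift the empty tube rack that stands alone on the bench near the robot into the lane of the hand-cranked rack feeder, upright between the pusher and the end pad. Then turn the crank clockwise by its knob, slowly and evenly through the heavy part of every turn without letting it race or kick back, until the pusher squeezes the rack firmly against the sprung end pad with about 14 N (never a crushing 26 N or more). Then let go, leaving the rack clamped, and do not shift the full rack or the bottle.

Things in the scene. Friction and masses are not known exactly. Their poses are not given: they have to be found in the camera images.
- rack_mid (a point): Centre (29 mm above its underside) of the loose empty five-place tube rack to load: a plain grey narrow block 24 mm (its x) by 129 mm (its y) by 58 mm high, 60 g, five open tube holes on top, no tubes in it. Grasp it across its 24 mm width. It is symmetric end for end.
- rack: The same rack, at the centre of its underside.
- lane_mid (a point): Middle of the feeder's lane floor, 8 mm above the bench. Axes: y along the lane, z up, x across it, away from the gearbox. The lane is 28 mm wide between steel walls 18 mm high, open above. A seated rack lies along y, its centre at x = 0, 29 mm above the floor. Set the rack down between pusher (face at y = 0.150 at crank 0) and end pad, for instance with its centre at y = -0.05.
- feeder: The feeder, a fixed aluminium plate 370 mm long with lane and gearbox; same axes as the lane, origin 8 mm below lane_mid. Gearbox: x -0.135 to -0.047, y 0.022 to 0.118, top 83 mm above the bench. The sprung rubber end pad is at the lane's -y end: face near y = -0.144, but its set screw is turned up to 12 mm in or out, not measured. The pad yields 1 mm for each 4 N, at most 13 mm.
- crank_axis (a point): Point on the upright axis of the crank, over the gearbox, at the height of the knob's middle; axes as the lane's. Seen from above the knob goes round it clockwise at 55 mm radius. Squeezing the rack against the pad adds 0.33 N at the knob, along its path, for each N of squeeze. Left alone, the crank gives back a little squeeze, then stays by friction.
- knob_mid (a point): Middle of the crank's upright round black knob, 23 mm in diameter and 38 mm tall, 121 mm above the bench. It spins freely on its pin, so a gripper that holds it from above need not turn. The crank arm beneath it has its top 100 mm above the bench.
- crank (a joint): Crank angle, rad, grows clockwise seen from above; starts at 0 to 0.85, with the knob on the lane's +x side of the axis at 0. 1 rad moves the pusher 18 mm; the rack meets the pad at about 8.5 to 9.9. Along its path the knob needs 6 N for friction plus 2.5 to 4.7 N times sin(angle): heavy at 1.6 and 7.9, light at 4.7. Keep it below 3 rad/s either way.
- pusher: The steel pusher, a plate 23 mm wide, 8 mm thick and 42 mm tall standing in the lane, on a black carriage on the guide rod; origin in the middle of the lane on the plane of the face that pushes the rack, at bench height. It moves only by the crank, to the lane's -y.
- full_rack: Bystander: five-place rack full of open tubes, 129 mm by 24 mm, 104 mm high; origin at its underside. Leave it.
- bottle: Bystander: white dropper bottle, 41 mm in diameter, 108 mm high, behind the feeder; origin at its underside. Leave it.

How it is judged (in metres and radians):
On the way, in this order (a step that is already met when the one before it is completed fails the run):
1. the rack stands in the lane before cranking (x of rack_mid in the frame of lane_mid between -0.005 and 0.005 m and z of rack_mid in the frame of lane_mid between 0.024 and 0.034 m and angle between the y axis of rack_mid and the y axis of lane_mid, either way round below 0.08 rad and angle between rack_mid's own z axis and vertical below 0.08 rad and value of joint crank below 1.6 rad), for 0.2 s.
2. the crank has been turned through the heavy point of the second turn, the rack still in the lane (x of rack_mid in the frame of lane_mid between -0.005 and 0.005 m and z of rack_mid in the frame of lane_mid between 0.024 and 0.034 m and angle between the y axis of rack_mid and the y axis of lane_mid, either way round below 0.08 rad and angle between rack_mid's own z axis and vertical below 0.08 rad and value of joint crank above 8.2 rad), for 0.1 s.
At the end, for the whole second after the job is handed in: the rack stands upright in the lane (within 5 mm across and in height, 0.08 rad), at rest, still squeezed by the pusher against the end pad with 6 to 24 N, and the crank stands still (x of rack_mid in the frame of lane_mid between -0.005 and 0.005 m and z of rack_mid in the frame of lane_mid between 0.024 and 0.034 m and angle between the y axis of rack_mid and the y axis of lane_mid, either way round below 0.08 rad and angle between rack_mid's own z axis and vertical below 0.08 rad and contact force between rack and pusher between 6 and 24 N and linear speed of rack below 0.01 m/s and velocity of joint crank between -0.1 and 0.1 rad/s); the robot touches nothing.
It fails at once if the crank races (over 3 rad/s) (velocity of joint crank above 3 rad/s).
It fails at once if the crank kicks back (over 3 rad/s) (velocity of joint crank below -3 rad/s).
It fails at once if the rack is crushed (over 26 N from the pusher) (contact force between rack and pusher above 26 N).
It fails at once if the full rack or the bottle is shifted by more than 30 mm (distance of any of full_rack, bottle from where it was at the start of the episode above 0.03 m).
It also fails if it takes over 72 s, if anything falls off the work surface, if the arm or the gripper's body presses on something with over 40 N, if the wrist force passes 120 N, or if a joint passes its speed limit or range.

## Working session

There is one attempt and no reset: what is moved stays moved. The work goes in short steps, Python scripts to look and compute and a tool call to move; the robot and the scene stay as the last step left them, time stands still between calls to the robot, and variables do not carry over. Pictures are saved under pics/ and viewed, at most 10 in all, crops included, and the job is handed in when it is done.

Besides the shell and the picture viewer there is one more tool, called after ">>>" by a JSON object that holds its "op" and its "data". apply_moves: Moves the arm, as the interface text tells. Its arguments: {"type":"object","properties":{"targets":{"type":"array","items":{"type":"object","properties":{"travel":{"type":"array","items":{"type":"number"}},"roll":{"type":"number"},"jaw":{"type":"number"}}}}},"required":["targets"]}

```bash
mkdir -p pics; ls; python3 - <<'E'
from plant import ctrl
import cv2,numpy as np
o=ctrl.get_obs(); print(o)
a=ctrl.snapshot("scene");b=ctrl.snapshot("side")
cv2.imwrite("pics/scene0.png",a[:,:,::-1]);cv2.imwrite("pics/side0.png",b[:,:,::-1])
for n in("scene","side","wrist"):print(n,ctrl.calibration(n))
E
```

```text
pics
{'clock': 0.0, 'joint_pos': array([-4.79507940e+01,  2.05911637e+01,  6.33219707e-01, -1.89867772e-02,
       -7.01368330e+01, -1.65079905e+01]), 'qvel': array([-0.02476776,  0.01756508, -0.08467637, -0.0043634 , -0.01567164,
       -0.01428199]), 'tau': array([ 4.12677355e-04, -5.82720888e+01,  2.93054116e+01,  6.99736789e+00,
        6.74028648e-03, -1.71280631e-04]), 'tool_pos': array([ 0.29081574, -0.60862819,  0.24762509]), 'orientation': array([ 1.79904058e+02, -9.82021979e-03, -1.54465242e+02]), 'force': array([-0.05002188,  0.86566988,  0.31306522]), 'moment': array([-0.00471551,  0.01318432, -0.01603185]), 'gripper_force': 0.0, 'opening': 0.08785736175517085}
scene {'K': array([[531.48963826,   0.        , 316.83871855],
       [  0.        , 531.48963826, 238.41950261],
       [  0.        ,   0.        ,   1.        ]]), 'dist_coeffs': array([0.05519423, 0.        , 0.        , 0.        , 0.        ]), 'extrinsics': array([[ 0.5747634 , -0.41132549,  0.70743082, -0.15559015],
       [-0.81823794, -0.30108903,  0.48972652, -0.58084948],
       [ 0.01156266, -0.8603236
[... 512 characters left out ...]
2439, -0.607717  ,  0.82008999],
       [ 0.        ,  0.        ,  0.        ,  1.        ]])}
wrist {'K': array([[414.21945728,   0.        , 314.56586055],
       [  0.        , 414.21945728, 242.83581974],
       [  0.        ,   0.        ,   1.        ]]), 'dist_coeffs': array([-0.0120468,  0.       ,  0.       ,  0.       ,  0.       ]), 'hand_eye': array([[-3.26578376e-04, -9.63484823e-01, -2.67762747e-01,
         7.18572731e-02],
       [ 9.99999805e-01, -4.57296091e-04,  4.25822981e-04,
         1.69482365e-04],
       [-5.32720837e-04, -2.67762556e-01,  9.63484785e-01,
        -1.36999867e-01],
       [ 0.00000000e+00,  0.00000000e+00,  0.00000000e+00,
         1.00000000e+00]])}
```

View pics/scene0.png

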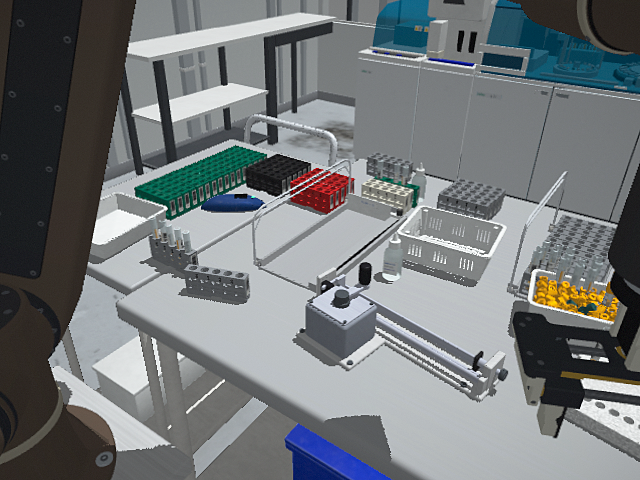

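View pics/side0.png

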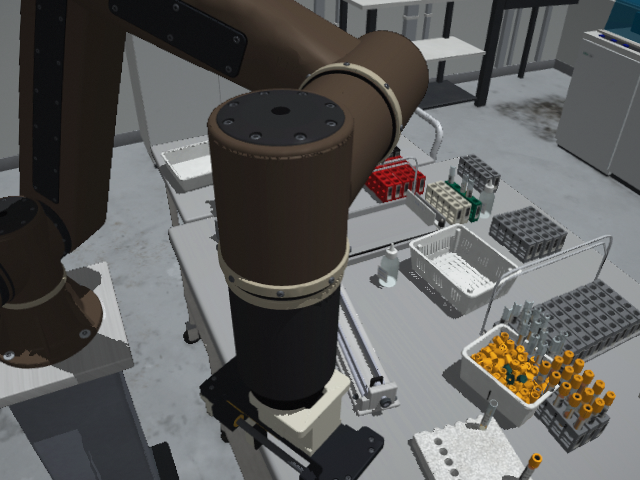

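Scene: the empty rack is at about (217,283), the full rack at (172,245), gearbox hub at (342,297), black knob at (365,273), bottle at (393,258) and the end pad near (490,370). In the side view the arm hides the rack and the crank.

```bash
cat > h.py <<'E'
import cv2,numpy as np
from scipy.spatial.transform import Rotation as R
from plant import ctrl
def tool(o):
    T=np.eye(4);T[:3,:3]=R.from_euler('xyz',o['orientation'],degrees=True).as_matrix();T[:3,3]=o['tool_pos'];return T
def ray(n,p,T=None):
    c=ctrl.calibration(n);E=c['extrinsics'] if n!='wrist' else T@c['hand_eye']
    q=cv2.undistortPoints(np.array([[p]],float),c['K'],c['dist_coeffs'])[0,0]
    return E[:3,3],E[:3,:3]@np.array([q[0],q[1],1])
def onz(n,p,z,T=None):
    o,d=ray(n,p,T);return o+d*(z-o[2])/d[2]
def tri(r):
    A=0;b=0
    for o,d in r:
        d=d/np.linalg.norm(d);M=np.eye(3)-np.outer(d,d);A=A+M;b=b+M@o
    return np.linalg.solve(A,b)
def proj(n,P,T=None):
    c=ctrl.calibration(n);E=c['extrinsics'] if n!='wrist' else T@c['hand_eye']
    i=np.linalg.inv(E);return cv2.projectPoints(np.atleast_2d(P).astype(float),cv2.Rodrigues(i[:3,:3])[0],i[:3,3],c['K'],c['dist_coeffs'])[0][:,0]
def snap(n,name):
    o=ctrl.get_obs();im=ctrl.snapshot(n);cv2.imwrite('pics/'+name+'.png',im[:,:,::-1]);np.save('pics/'+name,tool(o));return o,im
E
python3 - <<'E'
from h import *
np.set_printoptions(precision=3,suppress=True)
for nm,p,z in [("rack L top",(190,268),.058),("rack R top",(248,279),.058),("knob",(365,273),.121),("hub",(342,297),.11),("pad",(490,355),.05),("bottle base",(392,279),0),("lane start",(320,287),.02),("full",(172,245),.06)]:print(nm,onz("scene",p,z))
im=cv2.imread("pics/scene0.png")[210:410,140:520]
cv2.imwrite("pics/c.png",cv2.resize(im,None,fx=2.1,fy=2.1,interpolation=cv2.INTER_CUBIC))
E
```

```text
rack L top [0.425 0.127 0.058]
rack R top [0.464 0.008 0.058]
knob [ 0.533 -0.209  0.121]
hub [ 0.463 -0.206  0.11 ]
pad [ 0.542 -0.442  0.05 ]
bottle base [ 0.705 -0.182  0.   ]
lane start [ 0.567 -0.09   0.02 ]
full [0.462 0.219 0.06 ]
```

View pics/c.png

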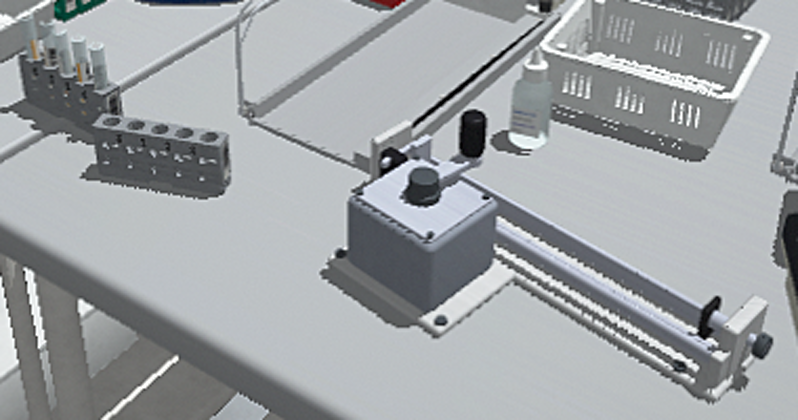

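>>> {"op": "apply_moves", "data": {"targets": [{"travel": [-34,34,0],"roll": 0,"jaw": 70},{"travel": [-34,34,0],"roll": 0,"jaw": 70},{"travel": [-34,34,0],"roll": 0,"jaw": 70},{"travel": [-34,34,0],"roll": -8,"jaw": 70},{"travel": [-34,34,0],"roll": -8,"jaw": 70},{"travel": [-30,36,0],"roll": -8,"jaw": 70},{"travel": [-20,40,0],"roll": -8,"jaw": 70},{"travel": [-10,40,0],"roll": -8,"jaw": 70},{"travel": [0,0,0],"roll": -8,"jaw": 70},{"travel": [0,0,0],"roll": -8,"jaw": 70}]}}

```text
clock: 1.1
tool_pos: [0.3168, -0.2617, 0.249]
orientation: [-179.9, 0.0, -98.0]
force: [0.6, -1.6, 0.2]
opening: 0.0699
gripper_force: 0.0
```

```bash
python3 - <<'E'
from h import *
o,im=snap("wrist","w1");print(o['tool_pos'],o['orientation'],o['clock'])
E
```

```text
[ 0.31675947 -0.26166289  0.24902824] [-1.79902613e+02  3.45781952e-03 -9.80197517e+01] 1.1
```

View pics/w1.png

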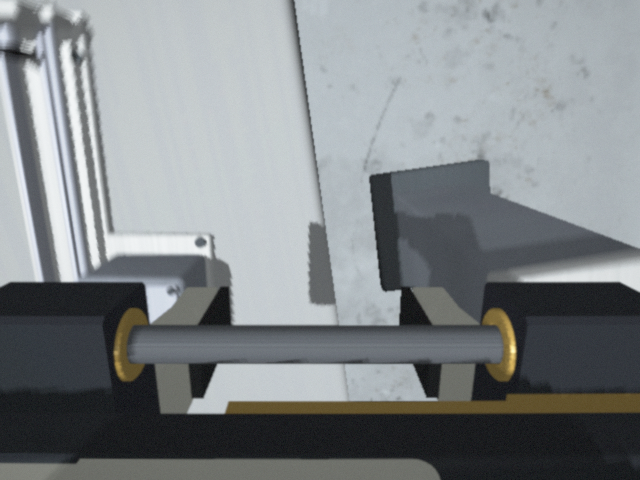

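Wrist view: image up is about world -y, and the gripper covers rows below 280. The feeder's gearbox corner is at the left. I'll move so the camera covers the feeder, then the rack.

>>> {"op": "apply_moves", "data": {"targets": [{"travel": [-31,-33,0],"roll": 0,"jaw": 70},{"travel": [-31,-33,0],"roll": 0,"jaw": 70},{"travel": [-31,-33,0],"roll": 0,"jaw": 70},{"travel": [-31,-33,0],"roll": 0,"jaw": 70},{"travel": [-31,-33,0],"roll": 0,"jaw": 70},{"travel": [0,0,0],"roll": 0,"jaw": 70},{"travel": [0,0,0],"roll": 0,"jaw": 70}]}}

```text
clock: 1.85
tool_pos: [0.5037, -0.1329, 0.2475]
orientation: [179.9, -0.0, -98.5]
force: [0.8, -0.0, -0.7]
opening: 0.0699
gripper_force: 0.0
```

```bash
python3 - <<'E'
from h import *
o,im=snap("wrist","w2");print(o['tool_pos'],o['orientation'],o['clock'])
E
```

```text
[ 0.50373074 -0.13293362  0.24747514] [ 1.79871005e+02 -2.30406530e-02 -9.85198875e+01] 1.85
```

>>> {"op": "apply_moves", "data": {"targets": [{"travel": [-40,3,0],"roll": 0,"jaw": 70},{"travel": [-40,3,0],"roll": 0,"jaw": 70},{"travel": [-40,3,0],"roll": 0,"jaw": 70},{"travel": [-40,3,0],"roll": 0,"jaw": 70},{"travel": [-40,3,0],"roll": 0,"jaw": 70},{"travel": [-40,3,0],"roll": 0,"jaw": 70},{"travel": [0,0,0],"roll": -8,"jaw": 70},{"travel": [0,0,0],"roll": -8,"jaw": 70},{"travel": [0,0,0],"roll": -8,"jaw": 70},{"travel": [0,0,0],"roll": 0,"jaw": 70}]}}

```text
clock: 2.9
tool_pos: [0.5204, 0.1055, 0.2488]
orientation: [-180.0, 0.0, -74.5]
force: [0.3, -1.1, -0.0]
opening: 0.0698
gripper_force: 0.0
```

```bash
python3 - <<'E'
from h import *
o,im=snap("wrist","w3");print(o['tool_pos'],o['orientation'],o['clock'])
a=cv2.imread("pics/w2.png");b=cv2.imread("pics/w3.png")
cv2.imwrite("pics/w23.png",cv2.resize(np.vstack([a[:300],b[:300]]),None,fx=1,fy=1))
E
```

```text
[0.52040001 0.10549407 0.24876615] [-1.79990455e+02  6.55267124e-03 -7.44553004e+01] 2.9
```

View pics/w23.png

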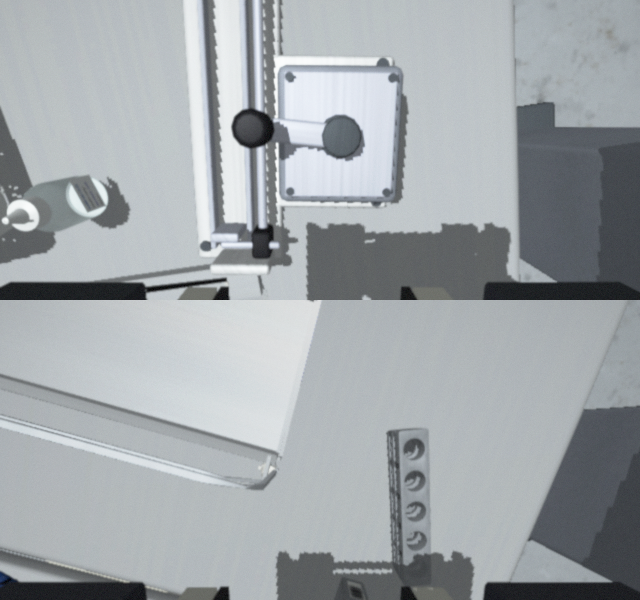

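Top (w2): knob (252,128), hub (342,137), lane walls at about x = 195–245 running vertically, bottle (85,197). Bottom (w3): rack top from (399–428,130) down to about row 283, holes at (414,150), (415,180), (415,211), (416,239).

```bash
python3 - <<'E'
from h import *
np.set_printoptions(precision=4,suppress=True)
T3=np.load("pics/w3.npy");T2=np.load("pics/w2.npy")
im=cv2.imread("pics/w3.png");g=im[:,:,1]
for r in (140,165,195,225): print(r,g[r,384:436].tolist())
print("tri mid hole",tri([ray("wrist",(415,211),T3),ray("scene",(214.8,272.4))]))
for p in [(414,150),(415,180),(415,211),(416,239),(428,130),(399,131)]:print(p,onz("wrist",p,.058,T3))
print("knob tri",tri([ray("wrist",(252,128),T2),ray("scene",(365.7,265.))]))
print("knob z.14",onz("wrist",(252,128),.14,T2),"hub",onz("wrist",(342,137),.125,T2), "hub tri",tri([ray("wrist",(342,137),T2),ray("scene",(140+424/2.1,210+172/2.1))]))
a=cv2.imread("pics/w2.png")[0:290,150:430]
cv2.imwrite("pics/w2c.png",cv2.resize(a,None,fx=2,fy=2,interpolation=cv2.INTER_CUBIC))
E
```

```text
140 [187, 183, 161, 112, 111, 140, 115, 116, 120, 139, 107, 85, 89, 95, 112, 150, 160, 160, 158, 156, 151, 149, 145, 132, 115, 98, 86, 77, 74, 72, 77, 74, 75, 68, 74, 85, 103, 124, 144, 149, 152, 153, 151, 150, 160, 181, 186, 188, 185, 187, 185, 184]
165 [185, 186, 186, 177, 135, 112, 116, 95, 87, 92, 99, 85, 60, 58, 71, 111, 157, 165, 162, 157, 157, 156, 157, 157, 164, 163, 164, 167, 166, 165, 161, 165, 167, 167, 170, 170, 167, 167, 174, 168, 166, 159, 158, 155, 152, 162, 179, 184, 187, 186, 186, 184]
195 [185, 187, 185, 185, 180, 144, 119, 131, 118, 104, 102, 110, 97, 79, 60, 66, 105, 151, 161, 159, 154, 150, 151, 152, 154, 157, 158, 161, 156, 154, 158, 160, 165, 165, 165, 167, 165, 159, 160, 159, 158, 159, 152, 150, 149, 154, 180, 187, 185, 188, 182, 184]
225 [185, 186, 185, 189, 187, 173, 127, 102, 121, 142, 114, 101, 110, 93, 75, 57, 60, 104, 144, 157, 156, 158, 157, 157, 160, 156, 156, 156, 160, 160, 163, 164, 166, 163, 166, 165, 164, 166, 167, 167, 166, 165, 158, 157, 155, 153, 160, 181, 185, 186, 188, 186]
tri mid hole [0.4441 0.0774 0.0565]
(414, 150) [0.4613 0.0318 0.058 ]
(415, 180) [0.4529 0.0535 0.058 ]
(415, 211) [0.4447 0.077  0.058 ]
(416, 239) [0.4362 0.0988 0.058 ]
(428, 130) [0.4559 0.0147 0.058 ]
(399, 131) [0.477  0.0214 0.058 ]
knob tri [ 0.5287 -0.21    0.1407]
knob z.14 [ 0.5282 -0.2091  0.14  ] hub [ 0.4773 -0.1961  0.125 ] hub tri [ 0.4766 -0.1962  0.1081]
```

View pics/w2c.png

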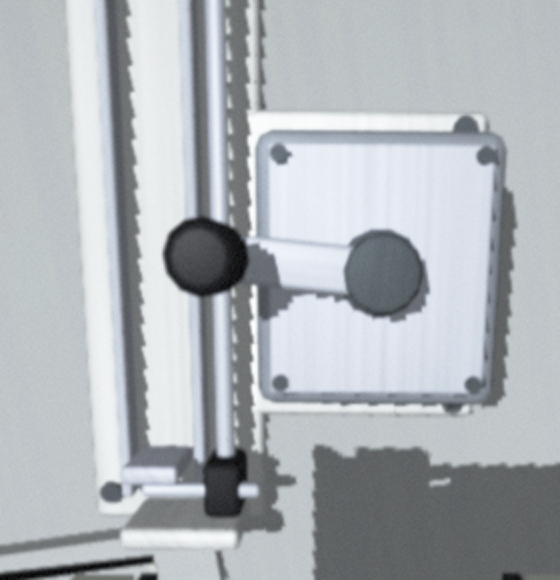

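```bash
python3 - <<'E'
from h import *
np.set_printoptions(precision=4,suppress=True)
T2=np.load("pics/w2.npy");g=cv2.imread("pics/w2.png")[:,:,1]
for r in (10,60,100,160,200): print(r,g[r,180:282].tolist())
for p in [(150+190/2,225),(150+128/2,226)]:print("pusher",onz("wrist",p,.05,T2))
for p in [(290,77),(393,78),(387,192),(290,191.5)]:print("gb",onz("wrist",p,.083,T2))
E
```

```text
10 [191, 191, 196, 209, 222, 229, 233, 236, 236, 235, 235, 235, 234, 235, 234, 233, 225, 219, 213, 216, 209, 196, 168, 133, 102, 90, 90, 94, 100, 109, 109, 118, 128, 177, 221, 231, 232, 233, 233, 235, 237, 237, 236, 236, 236, 232, 234, 233, 232, 231, 231, 231, 231, 231, 232, 231, 230, 231, 229, 221, 215, 215, 211, 204, 179, 140, 104, 91, 100, 108, 111, 120, 140, 176, 205, 224, 236, 233, 218, 191, 165, 145, 151, 182, 164, 126, 115, 113, 110, 108, 110, 114, 117, 151, 207, 224, 216, 193, 164, 126, 115, 151]
60 [196, 192, 193, 194, 194, 194, 206, 220, 230, 236, 238, 238, 238, 238, 240, 239, 237, 237, 233, 228, 218, 214, 215, 212, 193, 157, 118, 94, 89, 89, 98, 106, 114, 117, 115, 145, 203, 230, 233, 233, 234, 236, 239, 238, 237, 239, 238, 237, 235, 235, 235, 237, 235, 235, 234, 234, 234, 236, 234, 233, 228, 220, 217, 217, 213, 195, 164, 125, 96, 94, 107, 116, 116, 134, 170, 202, 224, 236, 239, 225, 195, 172, 146, 147, 175, 152, 127, 118, 117, 118, 115, 113, 114, 150, 224, 248, 252, 252, 252, 251, 251, 252]
100 [196, 197, 196, 196, 196, 198, 197, 196, 200, 213, 226, 233, 236, 238, 239, 23
[... 928 characters left out ...]
44, 138]
200 [199, 201, 197, 199, 198, 196, 198, 195, 199, 199, 199, 198, 199, 199, 199, 210, 224, 233, 237, 237, 239, 242, 242, 242, 242, 242, 241, 235, 225, 215, 217, 211, 184, 143, 103, 95, 91, 97, 109, 113, 116, 117, 125, 174, 223, 235, 237, 236, 238, 236, 237, 237, 238, 236, 236, 234, 234, 236, 236, 237, 234, 232, 233, 234, 233, 229, 219, 215, 217, 209, 177, 129, 98, 94, 107, 113, 117, 141, 187, 212, 222, 227, 219, 201, 177, 155, 158, 196, 178, 131, 119, 115, 115, 113, 118, 117, 166, 236, 245, 243, 239, 233]
pusher [ 0.5613 -0.1357  0.05  ]
pusher [ 0.5869 -0.1387  0.05  ]
gb [ 0.5045 -0.2394  0.083 ]
gb [ 0.4351 -0.2284  0.083 ]
gb [ 0.4472 -0.1513  0.083 ]
gb [ 0.5173 -0.1622  0.083 ]
```

>>> {"op": "apply_moves", "data": {"targets": [{"travel": [5,40,0],"roll": 0,"jaw": 70},{"travel": [5,39,0],"roll": -5,"jaw": 70},{"travel": [0,0,50],"roll": 0,"jaw": 60},{"travel": [0,0,40],"roll": 0,"jaw": 60},{"travel": [0,0,0],"roll": 0,"jaw": 60},{"travel": [0,0,0],"roll": 0,"jaw": 60}]}}

```text
clock: 3.55
tool_pos: [0.4477, 0.0752, 0.1594]
orientation: [180.0, -0.1, -69.6]
force: [0.0, 0.7, 0.5]
opening: 0.0602
gripper_force: 0.0
```

>>> {"op": "apply_moves", "data": {"targets": [{"travel": [-3.6,2.3,35],"roll": 0,"jaw": 60},{"travel": [0,0,40],"roll": 0,"jaw": 60},{"travel": [0,0,22],"roll": 0,"jaw": 60},{"travel": [0,0,0],"roll": 0,"jaw": 40},{"travel": [0,0,0],"roll": 0,"jaw": 20},{"travel": [0,0,0],"roll": 0,"jaw": 16},{"travel": [0,0,0],"roll": 0,"jaw": 16},{"travel": [0,0,0],"roll": 0,"jaw": 16},{"travel": [0,0,0],"roll": 0,"jaw": 16}]}}

```text
clock: 4.45
tool_pos: [0.4446, 0.0786, 0.0625]
orientation: [-179.9, 0.0, -69.4]
force: [-1.6, 0.9, 8.1]
opening: 0.0228
gripper_force: 29.9
```

```bash
python3 - <<'E'
from h import *
np.set_printoptions(precision=4,suppress=True)
T2=np.load("pics/w2.npy")
rows=[10,60,100,160,200];L=[202.6,205.2,207.5,210.7,212.9];Rr=[238.6,240.5,241.4,243.3,245.2]
PL=np.array([onz("wrist",(u,r),.026,T2) for u,r in zip(L,rows)]);PR=np.array([onz("wrist",(u,r),.026,T2) for u,r in zip(Rr,rows)])
for P in(PL,PR):
    s=np.polyfit(P[:,1],P[:,0],1);print(s,np.degrees(np.arctan(s[0])),P[0],P[-1])
# lane dir from mean; widths
m=(np.polyfit(PL[:,1],PL[:,0],1)+np.polyfit(PR[:,1],PR[:,0],1))/2
a=np.arctan(m[0]);yl=np.array([np.sin(a),np.cos(a)]);xl=np.array([yl[1],-yl[0]])
print("width",(PL[:,:2].mean(0)-PR[:,:2].mean(0))@xl)
gb=np.array([[.5045,-.2394],[.4351,-.2284],[.4472,-.1513],[.5173,-.1622]]).mean(0)
x0=(PL[:,:2]@xl).mean()/2+(PR[:,:2]@xl).mean()/2
print("axis",np.degrees(a),"lane x0",x0,"gb lane x rel",gb@xl-x0,"gb y",gb@yl,"knob",np.array([.5284,-.2093])@xl-x0,.0+np.array([.5284,-.2093])@yl, "hub",np.array([.477,-.196])@xl-x0,np.array([.477,-.196])@yl,"push",np.array([.574,-.137])@yl,np.array([.574,-.137])@xl-x0)
y0=gb@yl-.07
print("lane_mid",xl*x0+yl*y0)
E
```

```text
[0.1602 0.6148] 9.099428514276608 [ 0.566  -0.3048  0.026 ] [ 0.5897 -0.157   0.026 ]
[0.1609 0.5866] 9.139975490644034 [ 0.5382 -0.3005  0.026 ] [ 0.5618 -0.1528  0.026 ]
width 0.028056758617845918
axis 9.119703154007636 lane x0 0.5930949817095668 gb lane x rel -0.09212869570009585 gb y -0.11740714003789159 knob -0.03820074504578386 -0.12290417453169637 hub -0.09105903443404773 -0.11791907243178365 push -0.04429060156362651 -0.004636535756811333
lane_mid [ 0.5559 -0.279 ]
```

>>> {"op": "apply_moves", "data": {"targets": [{"travel": [0,0,-20],"roll": 0,"jaw": 16},{"travel": [0,0,-40],"roll": 0,"jaw": 16},{"travel": [0,0,-40],"roll": 7.4,"jaw": 16},{"travel": [0,0,-40],"roll": 7.4,"jaw": 16},{"travel": [0,0,-25],"roll": 7.4,"jaw": 16},{"travel": [0,0,0],"roll": 7.5,"jaw": 16},{"travel": [20,-8.5,0],"roll": 0,"jaw": 16},{"travel": [35,-15,0],"roll": 0,"jaw": 16},{"travel": [40,-17,0],"roll": 0,"jaw": 16},{"travel": [40,-17,0],"roll": 0,"jaw": 16}]}}

```text
clock: 5.45
tool_pos: [0.4793, -0.0654, 0.2269]
orientation: [-180.0, 0.0, -99.1]
force: [1.0, 0.2, 0.9]
opening: 0.0228
gripper_force: 29.9
```

>>> {"op": "apply_moves", "data": {"targets": [{"travel": [40,-17,0],"roll": 0,"jaw": 16},{"travel": [40,-17,0],"roll": 0,"jaw": 16},{"travel": [40,-17,0],"roll": 0,"jaw": 16},{"travel": [40,-17,0],"roll": 0,"jaw": 16},{"travel": [40,-17,0],"roll": 0,"jaw": 16},{"travel": [30,-13,0],"roll": 0,"jaw": 16},{"travel": [20,-10,0],"roll": 0,"jaw": 16},{"travel": [0,0,0],"roll": 0,"jaw": 16},{"travel": [0,0,0],"roll": 0,"jaw": 16}]}}

```text
clock: 6.35
tool_pos: [0.5456, -0.3284, 0.2259]
orientation: [179.9, 0.0, -99.2]
force: [-0.6, -0.5, -1.4]
opening: 0.0228
gripper_force: 29.9
```

```bash
python3 - <<'E'
from h import *
o,im=snap("wrist","w4");print(o['tool_pos'],o['orientation'],o['clock'])
lm=np.array([.5559,-.279]);yl=np.array([.1585,.9874]);xl=np.array([.9874,-.1585])
print("rel",(o['tool_pos'][:2]-lm)@xl,(o['tool_pos'][:2]-lm)@yl)
E
```

```text
[ 0.54563837 -0.32837818  0.22591035] [ 1.79929845e+02  2.63342167e-02 -9.92355893e+01] 6.35
rel -0.0023058900433514102 -0.05038247995340874
```

View pics/w4.png

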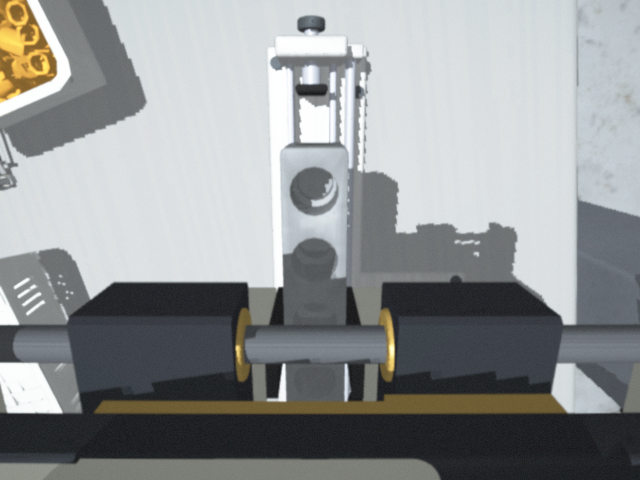

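The rack is held straight (holes at (314,190), (316,258), edges about 281 and 347). The pad's black face is at (312,88) and the lane lies ahead at about x = 293–333.

```bash
python3 - <<'E'
from h import *
np.set_printoptions(precision=4,suppress=True)
T=np.load("pics/w4.npy");g=cv2.imread("pics/w4.png")[:,:,1]
for r in (108,120,132): print(r,g[r,270:372].tolist())
for r in (160,180,215): print(r,g[r,274:290].tolist(),g[r,340:356].tolist())
E
```

```text
108 [250, 253, 254, 254, 254, 254, 254, 255, 255, 255, 255, 255, 254, 254, 254, 254, 253, 245, 248, 252, 250, 242, 216, 161, 132, 138, 144, 145, 143, 154, 192, 242, 253, 254, 254, 254, 254, 254, 254, 254, 254, 254, 254, 254, 252, 252, 252, 253, 253, 253, 253, 253, 253, 254, 253, 254, 253, 252, 249, 224, 235, 251, 252, 248, 235, 206, 156, 139, 142, 137, 147, 194, 249, 251, 237, 219, 224, 237, 248, 252, 247, 233, 220, 188, 158, 145, 140, 145, 168, 225, 248, 251, 250, 239, 206, 172, 210, 223, 224, 224, 223, 224]
120 [248, 253, 254, 254, 254, 254, 254, 254, 255, 255, 255, 255, 254, 254, 254, 254, 253, 244, 245, 252, 251, 242, 223, 177, 143, 136, 143, 143, 141, 141, 172, 235, 253, 254, 254, 254, 254, 254, 254, 254, 254, 254, 254, 254, 253, 253, 253, 253, 254, 254, 254, 253, 253, 253, 253, 254, 254, 254, 252, 228, 237, 251, 251, 246, 234, 199, 154, 139, 139, 142, 154, 218, 250, 250, 231, 218, 228, 240, 249, 250, 244, 228, 210, 183, 147, 142, 143, 142, 191, 248, 252, 252, 248, 230, 203, 201, 219, 224, 223, 223, 225, 224]
132 [244, 252, 253, 254, 254, 254, 254, 254, 254, 255, 255, 254, 254, 
[... 242 characters left out ...]
2, 251, 244, 231, 198, 156, 140, 139, 141, 171, 235, 252, 250, 234, 223, 229, 243, 251, 249, 240, 227, 207, 174, 143, 136, 142, 146, 191, 247, 252, 252, 244, 219, 190, 217, 222, 223, 223, 224, 224, 224]
160 [254, 254, 254, 254, 253, 239, 209, 201, 201, 201, 199, 198, 199, 200, 200, 203] [185, 186, 183, 185, 184, 182, 182, 173, 183, 229, 233, 220, 189, 158, 143, 140]
180 [253, 254, 254, 254, 254, 252, 225, 202, 206, 203, 201, 199, 194, 194, 186, 188] [195, 197, 193, 190, 184, 183, 177, 157, 133, 124, 124, 123, 118, 123, 131, 138]
215 [253, 254, 254, 254, 254, 254, 252, 223, 205, 210, 210, 205, 203, 202, 198, 197] [204, 198, 193, 192, 190, 188, 174, 146, 134, 129, 124, 121, 122, 132, 138, 135]
```

```bash
python3 - <<'E'
from h import *
np.set_printoptions(precision=4,suppress=True)
T=np.load("pics/w4.npy");Ti=np.linalg.inv(T)
def t(u,r,z): return (Ti@np.r_[onz("wrist",(u,r),z,T),1])[:3]*1000
for r,l,q in [(108,292.6,329),(120,292.9,329),(132,293.1,329)]:
    print("lane z26 L",t(l,r,.026)[:2],"R",t(q,r,.026)[:2], t(286.8,r,.026)[1])
for r,l,q in [(160,279.8,348),(180,280.2,347.5),(215,281.2,347)]: print("rack",t(l,r,.2214)[:2],t(q,r,.2214)[:2])
print("pad",t(312,92,.03), "w2 lane-based expected walls in tool:")
lm=np.array([.5559,-.279]);yl=np.array([.1585,.9874]);xl=np.array([.9874,-.1585])
for y in(-.1,-.13):
  for x in(-.014,.014): print(y,x,(Ti@np.r_[lm+yl*y+xl*x,.026,1])[:2]*1000, proj("wrist",np.r_[lm+yl*y+xl*x,.026],T))
E
```

```text
lane z26 L [ 86.5239 -17.0296] R [86.514  11.1794] -21.524507866648058
lane z26 L [ 77.5877 -16.922 ] R [77.5773 11.2577] -21.68364006551449
lane z26 L [ 68.5226 -16.8917] R [68.5116 11.3373] -21.845515603854725
rack [ 61.2835 -11.6447] [61.2742 11.2722]
rack [ 54.5863 -11.6592] [54.576  11.2427]
rack [ 42.4483 -11.5828] [42.4362 11.3212]
pad [ 97.9216  -1.9485 195.8631] w2 lane-based expected walls in tool:
-0.1 -0.014 [49.7391 11.3494] [[328.8076 156.307 ]]
-0.1 0.014 [ 49.6823 -16.6516] [[293.7296 156.3947]]
-0.13 -0.014 [79.7402 11.2886] [[329.0641 117.1113]]
-0.13 0.014 [ 79.6835 -16.7124] [[293.1313 117.2008]]
```

>>> {"op": "apply_moves", "data": {"targets": [{"travel": [0,-2.7,30],"roll": 0,"jaw": 16},{"travel": [0,0,45],"roll": 0,"jaw": 16},{"travel": [0,0,40],"roll": 0,"jaw": 16},{"travel": [0,0,15],"roll": 0,"jaw": 16},{"travel": [0,0,0],"roll": 0,"jaw": 16},{"travel": [0,0,3],"roll": 0,"jaw": 16},{"travel": [0,0,3],"roll": 0,"jaw": 16},{"travel": [0,0,3],"roll": 0,"jaw": 16},{"travel": [0,0,0],"roll": 0,"jaw": 16}]}}

```text
clock: 7.3
tool_pos: [0.549, -0.3286, 0.0881]
orientation: [-179.9, 0.0, -99.2]
force: [-0.7, -1.1, -0.9]
opening: 0.023
gripper_force: 29.9
```

>>> {"op": "apply_moves", "data": {"targets": [{"travel": [0,0,3],"roll": 0,"jaw": 16},{"travel": [0,0,3],"roll": 0,"jaw": 16},{"travel": [0,0,3],"roll": 0,"jaw": 16},{"travel": [0,0,0],"roll": 0,"jaw": 16}]}}

```text
clock: 7.7
tool_pos: [0.5484, -0.3286, 0.0779]
orientation: [179.9, 0.0, -99.2]
force: [-0.1, 0.7, 0.1]
opening: 0.023
gripper_force: 29.9
```

In the lane without contact; on down to the floor.

>>> {"op": "apply_moves", "data": {"targets": [{"travel": [0,0,3],"roll": 0,"jaw": 16},{"travel": [0,0,2],"roll": 0,"jaw": 16},{"travel": [0,0,1.5],"roll": 0,"jaw": 16},{"travel": [0,0,1],"roll": 0,"jaw": 16},{"travel": [0,0,0],"roll": 0,"jaw": 16}]}}

```text
clock: 8.2
tool_pos: [0.5488, -0.3286, 0.0709]
orientation: [180.0, 0.0, -99.2]
force: [-0.2, 0.2, -1.2]
opening: 0.0228
gripper_force: 29.9
```

>>> {"op": "apply_moves", "data": {"targets": [{"travel": [0,0,1],"roll": 0,"jaw": 16},{"travel": [0,0,0.5],"roll": 0,"jaw": 16},{"travel": [0,0,0],"roll": 0,"jaw": 16}]}}

```text
clock: 8.5
tool_pos: [0.549, -0.3287, 0.0706]
orientation: [-180.0, -0.0, -99.1]
force: [-2.3, 1.3, 6.5]
opening: 0.0231
gripper_force: 30.0
```

Contact with the floor; release and rise.

>>> {"op": "apply_moves", "data": {"targets": [{"travel": [0,0,0],"roll": 0,"jaw": 36},{"travel": [0,0,0],"roll": 0,"jaw": 36},{"travel": [0,0,0],"roll": 0,"jaw": 36},{"travel": [0,0,-15],"roll": 0,"jaw": 36},{"travel": [0,0,-40],"roll": 0,"jaw": 50},{"travel": [0,0,-45],"roll": 0,"jaw": 50},{"travel": [0,0,-45],"roll": 0,"jaw": 50},{"travel": [-30,0,0],"roll": 0,"jaw": 50},{"travel": [-30,0,0],"roll": 0,"jaw": 50},{"travel": [0,0,0],"roll": 0,"jaw": 50}]}}

```text
clock: 9.5
tool_pos: [0.5589, -0.267, 0.2151]
orientation: [-179.9, 0.0, -99.0]
force: [0.2, 0.1, -0.2]
opening: 0.0499
gripper_force: 0.0
```

```bash
python3 - <<'E'
from h import *
o,im=snap("wrist","w5");print(o['tool_pos'],o['orientation'],o['clock'])
E
```

```text
[ 0.55886023 -0.26695656  0.21513422] [-1.79933079e+02  3.90374894e-02 -9.90490023e+01] 9.5
```

View pics/w5.png

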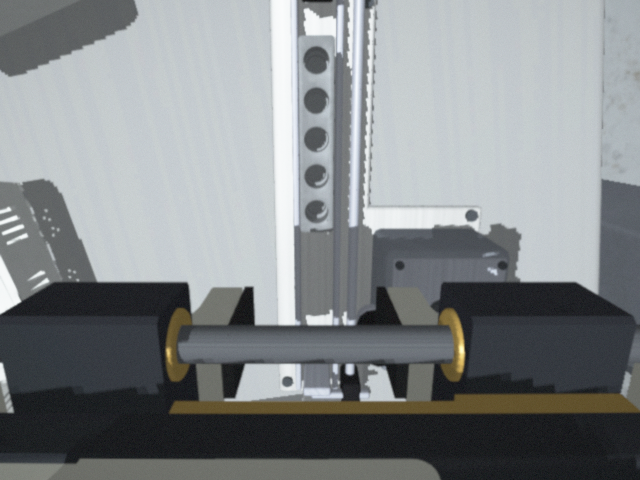

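Rack stands straight in the lane (top face x 300–334, rows 37–230, middle hole (316,138)). Now the knob.

>>> {"op": "apply_moves", "data": {"targets": [{"travel": [-26,20,0],"roll": 0,"jaw": 40},{"travel": [-26.2,19.2,0],"roll": 0,"jaw": 40},{"travel": [0,0,25],"roll": 0,"jaw": 40},{"travel": [0,0,20],"roll": 0,"jaw": 40},{"travel": [0,0,15],"roll": 0,"jaw": 40},{"travel": [0,0,10],"roll": 0,"jaw": 40},{"travel": [0,0,0],"roll": 0,"jaw": 40}]}}

```text
clock: 10.25
tool_pos: [0.5271, -0.2119, 0.1431]
orientation: [179.8, -0.0, -99.2]
force: [-0.5, -0.9, -0.0]
opening: 0.0399
gripper_force: 0.0
```

```bash
python3 - <<'E'
from h import *
np.set_printoptions(precision=4,suppress=True)
T=np.load("pics/w4.npy");g=cv2.imread("pics/w4.png")[:,:,1]
T5=np.load("pics/w5.npy");g5=cv2.imread("pics/w5.png")[:,:,1]
for c in (306,312,320): print(c,g[78:106,c].tolist())
im=cv2.imread("pics/scene0.png")[330:400,450:520];cv2.imwrite("pics/pad.png",cv2.resize(im,None,fx=8,fy=8,interpolation=cv2.INTER_CUBIC))
lm=np.array([.5559,-.279]);yl=np.array([.1585,.9874]);xl=np.array([.9874,-.1585])
for p in[(316,138),(316,37),(316,230)]:
    P=onz("wrist",p,.066,T5);print((P[:2]-lm)@xl,(P[:2]-lm)@yl)
E
```

```text
306 [236, 235, 236, 234, 230, 203, 129, 70, 55, 59, 52, 57, 52, 40, 34, 25, 37, 70, 113, 137, 148, 159, 213, 247, 254, 254, 254, 254]
312 [244, 244, 245, 245, 241, 219, 139, 73, 57, 54, 55, 55, 52, 43, 39, 25, 33, 72, 114, 137, 141, 145, 143, 143, 145, 146, 177, 239]
320 [138, 134, 134, 136, 135, 114, 77, 61, 55, 57, 54, 54, 51, 48, 37, 32, 40, 72, 112, 133, 138, 143, 142, 143, 144, 141, 143, 173]
0.00030559943769747184 -0.05264865212288401
0.00041724908000016607 -0.11463151881836064
0.00018998229083688975 0.010824346545721935
```

View pics/pad.png

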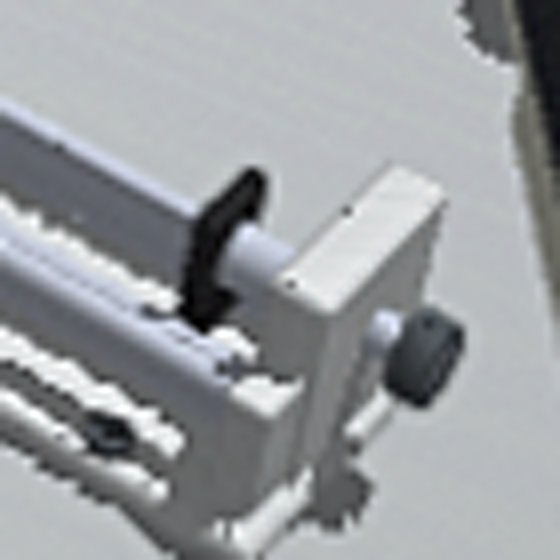

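```bash
python3 - <<'E'
from h import *
T=np.load("pics/w4.npy")
lm=np.array([.5559,-.279]);yl=np.array([.1585,.9874]);xl=np.array([.9874,-.1585])
P=tri([ray("wrist",(313,87),T),ray("scene",(479.5,353.3))]);print(P)
for z in(P[2],.04,.045,.05):
  for r in (84,90.5,94.5):
    Q=onz("wrist",(313,r),z,T);print(z,r,(Q[:2]-lm)@yl)
o=ctrl.get_obs();print(o['tool_pos'],(o['tool_pos'][:2]-[.5284,-.2093]))
E
```

```text
[ 0.53080707 -0.42729132  0.05399831]
0.05399830946515704 84 -0.1516406883389822
0.05399830946515704 90.5 -0.14733942063832486
0.05399830946515704 94.5 -0.14467632187433105
0.04 84 -0.15297596333809993
0.04 90.5 -0.148479763376894
0.04 94.5 -0.14569597371471446
0.045 84 -0.15249902181796804
0.045 90.5 -0.148072448928886
0.045 94.5 -0.1453317683644465
0.05 84 -0.15202208029783615
0.05 90.5 -0.14766513448087798
0.05 94.5 -0.1449675630141785
[ 0.52713721 -0.21194569  0.14306413] [-0.00126279 -0.00264569]
```

>>> {"op": "apply_moves", "data": {"targets": [{"travel": [-2.8,-0.9,6],"roll": 0,"jaw": 40},{"travel": [0,0,5],"roll": 0,"jaw": 40},{"travel": [0,0,0],"roll": 0,"jaw": 30},{"travel": [0,0,0],"roll": 0,"jaw": 24},{"travel": [0,0,0],"roll": 0,"jaw": 18},{"travel": [0,0,0],"roll": 0,"jaw": 18},{"travel": [0,0,0],"roll": 0,"jaw": 18}]}}

```text
clock: 10.95
tool_pos: [0.5299, -0.2091, 0.134]
orientation: [-179.9, -0.0, -99.1]
force: [3.0, -0.2, -0.7]
opening: 0.0219
gripper_force: 30.0
```

```bash
cat >> h.py <<'E'
import json
def rows(p1,p2,n,off=(0,0)):
    p=np.linspace(p1,p2,n+1);P=np.round(55*np.c_[np.sin(p),-np.cos(p)],1);D=np.diff(P,axis=0);D[0]+=off
    print(json.dumps([{"travel":[round(a,1),round(b,1),0],"roll":0,"jaw":18} for a,b in D]))
def ang():
    o=ctrl.get_obs();ax=np.array([.4765,-.1958]);yl=np.array([.1585,.9874]);xl=np.array([.9874,-.1585])
    d=o['tool_pos'][:2]-ax;X,Y=d@xl,d@yl;f=o['force'];a=np.arctan2(-Y,X);t=-np.sin(a)*xl-np.cos(a)*yl;r=np.cos(a)*xl-np.sin(a)*yl
    print("t %.2f ang %.3f rad %.4f z %.4f Ft %.1f Fr %.1f Fz %.1f yaw %.1f open %.4f"%(o['clock'],a%(2*np.pi),np.hypot(X,Y),o['tool_pos'][2],f[:2]@t,f[:2]@r,f[2],o['orientation'][2],o['opening']))
E
python3 -c "
from h import *
ang();rows(.09,.94,10);rows(.94,1.94,10)"
```

```text
t 10.95 ang 0.085 rad 0.0550 z 0.1340 Ft -0.5 Fr 2.9 Fz -0.7 yaw -99.1 open 0.0219
[{"travel": [4.7, 0.6, 0], "roll": 0, "jaw": 18}, {"travel": [4.5, 1.0, 0], "roll": 0, "jaw": 18}, {"travel": [4.5, 1.4, 0], "roll": 0, "jaw": 18}, {"travel": [4.3, 1.8, 0], "roll": 0, "jaw": 18}, {"travel": [4.2, 2.1, 0], "roll": 0, "jaw": 18}, {"travel": [4.0, 2.5, 0], "roll": 0, "jaw": 18}, {"travel": [3.7, 2.8, 0], "roll": 0, "jaw": 18}, {"travel": [3.5, 3.1, 0], "roll": 0, "jaw": 18}, {"travel": [3.2, 3.4, 0], "roll": 0, "jaw": 18}, {"travel": [2.9, 3.7, 0], "roll": 0, "jaw": 18}]
[{"travel": [3.0, 4.6, 0], "roll": 0, "jaw": 18}, {"travel": [2.6, 4.8, 0], "roll": 0, "jaw": 18}, {"travel": [2.0, 5.1, 0], "roll": 0, "jaw": 18}, {"travel": [1.5, 5.3, 0], "roll": 0, "jaw": 18}, {"travel": [1.0, 5.4, 0], "roll": 0, "jaw": 18}, {"travel": [0.5, 5.5, 0], "roll": 0, "jaw": 18}, {"travel": [-0.1, 5.5, 0], "roll": 0, "jaw": 18}, {"travel": [-0.7, 5.5, 0], "roll": 0, "jaw": 18}, {"travel": [-1.2, 5.3, 0], "roll": 0, "jaw": 18}, {"travel": [-1.7, 5.2, 0], "roll": 0, "jaw": 18}]
```

>>> {"op": "apply_moves", "data": {"targets": [{"travel": [4.7,0.6,0],"roll": 0,"jaw": 18},{"travel": [4.5,1.0,0],"roll": 0,"jaw": 18},{"travel": [4.5,1.4,0],"roll": 0,"jaw": 18},{"travel": [4.3,1.8,0],"roll": 0,"jaw": 18},{"travel": [4.2,2.1,0],"roll": 0,"jaw": 18}]}}

```text
clock: 11.45
tool_pos: [0.5205, -0.2289, 0.134]
orientation: [-179.8, 0.1, -99.1]
force: [4.1, 7.1, 0.6]
opening: 0.022
gripper_force: 30.0
```

```bash
python3 -c "
from h import *
ang()"
```

```text
t 11.45 ang 0.487 rad 0.0551 z 0.1340 Ft -8.1 Fr -1.0 Fz 0.6 yaw -99.1 open 0.0220
```

>>> {"op": "apply_moves", "data": {"targets": [{"travel": [4.0,2.5,0],"roll": 0,"jaw": 18},{"travel": [3.7,2.8,0],"roll": 0,"jaw": 18},{"travel": [3.5,3.1,0],"roll": 0,"jaw": 18},{"travel": [3.2,3.4,0],"roll": 0,"jaw": 18},{"travel": [2.9,3.7,0],"roll": 0,"jaw": 18},{"travel": [3.0,4.6,0],"roll": 0,"jaw": 18},{"travel": [2.6,4.8,0],"roll": 0,"jaw": 18},{"travel": [2.0,5.1,0],"roll": 0,"jaw": 18},{"travel": [1.5,5.3,0],"roll": 0,"jaw": 18},{"travel": [1.0,5.4,0],"roll": 0,"jaw": 18}]}}

```text
clock: 12.45
tool_pos: [0.4775, -0.2506, 0.1342]
orientation: [-179.6, 0.0, -99.1]
force: [10.5, -2.0, -8.0]
opening: 0.022
gripper_force: 30.0
```

```bash
python3 -c "
from h import *
ang()
rows(1.44,2.44,10);rows(2.44,3.44,10);rows(3.44,4.44,10);rows(4.44,5.44,10);rows(5.44,6.44,10)"
```

```text
t 12.45 ang 1.393 rad 0.0548 z 0.1342 Ft -10.4 Fr 2.2 Fz -8.0 yaw -99.1 open 0.0220
[{"travel": [0.5, 5.5, 0], "roll": 0, "jaw": 18}, {"travel": [-0.1, 5.5, 0], "roll": 0, "jaw": 18}, {"travel": [-0.7, 5.5, 0], "roll": 0, "jaw": 18}, {"travel": [-1.2, 5.3, 0], "roll": 0, "jaw": 18}, {"travel": [-1.7, 5.2, 0], "roll": 0, "jaw": 18}, {"travel": [-2.2, 5.1, 0], "roll": 0, "jaw": 18}, {"travel": [-2.8, 4.7, 0], "roll": 0, "jaw": 18}, {"travel": [-3.2, 4.5, 0], "roll": 0, "jaw": 18}, {"travel": [-3.6, 4.2, 0], "roll": 0, "jaw": 18}, {"travel": [-4.0, 3.7, 0], "roll": 0, "jaw": 18}]
[{"travel": [-4.4, 3.3, 0], "roll": 0, "jaw": 18}, {"travel": [-4.7, 2.9, 0], "roll": 0, "jaw": 18}, {"travel": [-4.9, 2.4, 0], "roll": 0, "jaw": 18}, {"travel": [-5.2, 1.9, 0], "roll": 0, "jaw": 18}, {"travel": [-5.3, 1.4, 0], "roll": 0, "jaw": 18}, {"travel": [-5.4, 0.8, 0], "roll": 0, "jaw": 18}, {"travel": [-5.5, 0.3, 0], "roll": 0, "jaw": 18}, {"travel": [-5.5, -0.3, 0], "roll": 0, "jaw": 18}, {"travel": [-5.4, -0.8, 0], "roll": 0, "jaw": 18}, {"travel": [-5.4, -1.3, 0], "roll": 0, "jaw": 18}]
[{"travel": 
[... 801 characters left out ...]
, {"travel": [2.1, -5.1, 0], "roll": 0, "jaw": 18}, {"travel": [2.5, -4.9, 0], "roll": 0, "jaw": 18}, {"travel": [3.0, -4.6, 0], "roll": 0, "jaw": 18}, {"travel": [3.4, -4.3, 0], "roll": 0, "jaw": 18}]
[{"travel": [3.9, -3.9, 0], "roll": 0, "jaw": 18}, {"travel": [4.2, -3.5, 0], "roll": 0, "jaw": 18}, {"travel": [4.6, -3.1, 0], "roll": 0, "jaw": 18}, {"travel": [4.8, -2.6, 0], "roll": 0, "jaw": 18}, {"travel": [5.1, -2.1, 0], "roll": 0, "jaw": 18}, {"travel": [5.3, -1.6, 0], "roll": 0, "jaw": 18}, {"travel": [5.4, -1.0, 0], "roll": 0, "jaw": 18}, {"travel": [5.4, -0.5, 0], "roll": 0, "jaw": 18}, {"travel": [5.5, 0.0, 0], "roll": 0, "jaw": 18}, {"travel": [5.5, 0.6, 0], "roll": 0, "jaw": 18}]
```

>>> {"op": "apply_moves", "data": {"targets": [{"travel": [0.5,5.5,0],"roll": 0,"jaw": 18},{"travel": [-0.1,5.5,0],"roll": 0,"jaw": 18},{"travel": [-0.7,5.5,0],"roll": 0,"jaw": 18},{"travel": [-1.2,5.3,0],"roll": 0,"jaw": 18},{"travel": [-1.7,5.2,0],"roll": 0,"jaw": 18},{"travel": [-2.2,5.1,0],"roll": 0,"jaw": 18},{"travel": [-2.8,4.7,0],"roll": 0,"jaw": 18},{"travel": [-3.2,4.5,0],"roll": 0,"jaw": 18},{"travel": [-3.6,4.2,0],"roll": 0,"jaw": 18},{"travel": [-4.0,3.7,0],"roll": 0,"jaw": 18}]}}

```text
clock: 13.45
tool_pos: [0.4299, -0.2247, 0.134]
orientation: [-179.8, -0.1, -99.1]
force: [5.4, -8.0, -5.1]
opening: 0.0219
gripper_force: 30.0
```

```bash
python3 -c "
from h import *
ang()"
```

```text
t 13.45 ang 2.427 rad 0.0548 z 0.1340 Ft -9.6 Fr -0.3 Fz -5.1 yaw -99.1 open 0.0219
```

>>> {"op": "apply_moves", "data": {"targets": [{"travel": [-4.4,3.3,0],"roll": 0,"jaw": 18},{"travel": [-4.7,2.9,0],"roll": 0,"jaw": 18},{"travel": [-4.9,2.4,0],"roll": 0,"jaw": 18},{"travel": [-5.2,1.9,0],"roll": 0,"jaw": 18},{"travel": [-5.3,1.4,0],"roll": 0,"jaw": 18},{"travel": [-5.4,0.8,0],"roll": 0,"jaw": 18},{"travel": [-5.5,0.3,0],"roll": 0,"jaw": 18},{"travel": [-5.5,-0.3,0],"roll": 0,"jaw": 18},{"travel": [-5.4,-0.8,0],"roll": 0,"jaw": 18},{"travel": [-5.4,-1.3,0],"roll": 0,"jaw": 18}]}}

```text
clock: 14.45
tool_pos: [0.4269, -0.1717, 0.1339]
orientation: [-180.0, -0.1, -99.1]
force: [2.7, -7.3, -2.4]
opening: 0.0219
gripper_force: 30.0
```

```bash
python3 -c "
from h import *
ang()"
```

```text
t 14.45 ang 3.434 rad 0.0551 z 0.1339 Ft -5.4 Fr -5.6 Fz -2.4 yaw -99.1 open 0.0219
```

Tracks well; continue.

>>> {"op": "apply_moves", "data": {"targets": [{"travel": [-5.1,-1.9,0],"roll": 0,"jaw": 18},{"travel": [-5.0,-2.4,0],"roll": 0,"jaw": 18},{"travel": [-4.7,-2.9,0],"roll": 0,"jaw": 18},{"travel": [-4.4,-3.3,0],"roll": 0,"jaw": 18},{"travel": [-4.0,-3.7,0],"roll": 0,"jaw": 18},{"travel": [-3.6,-4.1,0],"roll": 0,"jaw": 18},{"travel": [-3.2,-4.5,0],"roll": 0,"jaw": 18},{"travel": [-2.8,-4.8,0],"roll": 0,"jaw": 18},{"travel": [-2.2,-5.0,0],"roll": 0,"jaw": 18},{"travel": [-1.8,-5.2,0],"roll": 0,"jaw": 18}]}}

```text
clock: 15.45
tool_pos: [0.4701, -0.1409, 0.1338]
orientation: [180.0, -0.0, -99.2]
force: [-2.1, -5.2, 3.9]
opening: 0.0222
gripper_force: 30.0
```

>>> {"op": "apply_moves", "data": {"targets": [{"travel": [-1.2,-5.4,0],"roll": 0,"jaw": 18},{"travel": [-0.7,-5.4,0],"roll": 0,"jaw": 18},{"travel": [-0.1,-5.5,0],"roll": 0,"jaw": 18},{"travel": [0.4,-5.5,0],"roll": 0,"jaw": 18},{"travel": [1.0,-5.4,0],"roll": 0,"jaw": 18},{"travel": [1.5,-5.3,0],"roll": 0,"jaw": 18},{"travel": [2.1,-5.1,0],"roll": 0,"jaw": 18},{"travel": [2.5,-4.9,0],"roll": 0,"jaw": 18},{"travel": [3.0,-4.6,0],"roll": 0,"jaw": 18},{"travel": [3.4,-4.3,0],"roll": 0,"jaw": 18}]}}

```text
clock: 16.45
tool_pos: [0.5189, -0.1603, 0.1337]
orientation: [180.0, 0.0, -99.2]
force: [-4.0, 2.0, 8.5]
opening: 0.0225
gripper_force: 30.0
```

```bash
python3 -c "
from h import *
ang()"
```

```text
t 16.45 ang 5.427 rad 0.0553 z 0.1337 Ft -4.1 Fr -1.8 Fz 8.5 yaw -99.2 open 0.0225
```

>>> {"op": "apply_moves", "data": {"targets": [{"travel": [3.9,-3.9,0],"roll": 0,"jaw": 18},{"travel": [4.2,-3.5,0],"roll": 0,"jaw": 18},{"travel": [4.6,-3.1,0],"roll": 0,"jaw": 18},{"travel": [4.8,-2.6,0],"roll": 0,"jaw": 18},{"travel": [5.1,-2.1,0],"roll": 0,"jaw": 18},{"travel": [5.3,-1.6,0],"roll": 0,"jaw": 18},{"travel": [5.4,-1.0,0],"roll": 0,"jaw": 18},{"travel": [5.4,-0.5,0],"roll": 0,"jaw": 18},{"travel": [5.5,0.0,0],"roll": 0,"jaw": 18},{"travel": [5.5,0.6,0],"roll": 0,"jaw": 18}]}}

```text
clock: 17.45
tool_pos: [0.5295, -0.2113, 0.1338]
orientation: [-179.9, 0.1, -99.1]
force: [-0.2, 7.2, 5.8]
opening: 0.0223
gripper_force: 30.0
```

```bash
python3 -c "
from h import *
ang()
rows(6.44,7.44,10);rows(7.44,8.44,10);rows(8.44,9.14,7)"
```

```text
t 17.45 ang 0.125 rad 0.0552 z 0.1338 Ft -6.8 Fr -2.2 Fz 5.8 yaw -99.1 open 0.0223
[{"travel": [5.4, 1.1, 0], "roll": 0, "jaw": 18}, {"travel": [5.2, 1.7, 0], "roll": 0, "jaw": 18}, {"travel": [5.1, 2.1, 0], "roll": 0, "jaw": 18}, {"travel": [4.8, 2.7, 0], "roll": 0, "jaw": 18}, {"travel": [4.5, 3.1, 0], "roll": 0, "jaw": 18}, {"travel": [4.2, 3.6, 0], "roll": 0, "jaw": 18}, {"travel": [3.8, 4.0, 0], "roll": 0, "jaw": 18}, {"travel": [3.4, 4.3, 0], "roll": 0, "jaw": 18}, {"travel": [2.9, 4.7, 0], "roll": 0, "jaw": 18}, {"travel": [2.5, 4.9, 0], "roll": 0, "jaw": 18}]
[{"travel": [1.9, 5.1, 0], "roll": 0, "jaw": 18}, {"travel": [1.4, 5.3, 0], "roll": 0, "jaw": 18}, {"travel": [0.9, 5.4, 0], "roll": 0, "jaw": 18}, {"travel": [0.4, 5.5, 0], "roll": 0, "jaw": 18}, {"travel": [-0.2, 5.5, 0], "roll": 0, "jaw": 18}, {"travel": [-0.7, 5.5, 0], "roll": 0, "jaw": 18}, {"travel": [-1.3, 5.3, 0], "roll": 0, "jaw": 18}, {"travel": [-1.8, 5.2, 0], "roll": 0, "jaw": 18}, {"travel": [-2.4, 5.0, 0], "roll": 0, "jaw": 18}, {"travel": [-2.8, 4.7, 0], "roll": 0, "jaw": 18}]
[{"travel": [-3.2, 4.4, 0], "roll": 0, "jaw": 18}, {"travel": [-3.7, 4.1, 0], "roll": 0, "jaw": 18}, {"travel": [-4.1, 3.7, 0], "roll": 0, "jaw": 18}, {"travel": [-4.4, 3.3, 0], "roll": 0, "jaw": 18}, {"travel": [-4.8, 2.8, 0], "roll": 0, "jaw": 18}, {"travel": [-5.0, 2.3, 0], "roll": 0, "jaw": 18}, {"travel": [-5.1, 1.8, 0], "roll": 0, "jaw": 18}]
```

>>> {"op": "apply_moves", "data": {"targets": [{"travel": [5.4,1.1,0],"roll": 0,"jaw": 18},{"travel": [5.2,1.7,0],"roll": 0,"jaw": 18},{"travel": [5.1,2.1,0],"roll": 0,"jaw": 18},{"travel": [4.8,2.7,0],"roll": 0,"jaw": 18},{"travel": [4.5,3.1,0],"roll": 0,"jaw": 18},{"travel": [4.2,3.6,0],"roll": 0,"jaw": 18},{"travel": [3.8,4.0,0],"roll": 0,"jaw": 18},{"travel": [3.4,4.3,0],"roll": 0,"jaw": 18},{"travel": [2.9,4.7,0],"roll": 0,"jaw": 18},{"travel": [2.5,4.9,0],"roll": 0,"jaw": 18}]}}

```text
clock: 18.45
tool_pos: [0.4941, -0.2479, 0.1341]
orientation: [-179.6, 0.1, -99.1]
force: [9.5, 2.9, -3.6]
opening: 0.022
gripper_force: 30.0
```

```bash
python3 -c "
from h import *
ang()"
```

```text
t 18.45 ang 1.086 rad 0.0549 z 0.1341 Ft -10.0 Fr 0.3 Fz -3.6 yaw -99.1 open 0.0220
```

>>> {"op": "apply_moves", "data": {"targets": [{"travel": [1.9,5.1,0],"roll": 0,"jaw": 18},{"travel": [1.4,5.3,0],"roll": 0,"jaw": 18},{"travel": [0.9,5.4,0],"roll": 0,"jaw": 18},{"travel": [0.4,5.5,0],"roll": 0,"jaw": 18},{"travel": [-0.2,5.5,0],"roll": 0,"jaw": 18},{"travel": [-0.7,5.5,0],"roll": 0,"jaw": 18},{"travel": [-1.3,5.3,0],"roll": 0,"jaw": 18},{"travel": [-1.8,5.2,0],"roll": 0,"jaw": 18},{"travel": [-2.4,5.0,0],"roll": 0,"jaw": 18},{"travel": [-2.8,4.7,0],"roll": 0,"jaw": 18}]}}

```text
clock: 19.45
tool_pos: [0.4408, -0.2371, 0.134]
orientation: [-179.8, -0.1, -99.1]
force: [3.0, -11.7, -2.1]
opening: 0.0222
gripper_force: 30.0
```

```bash
python3 -c "
from h import *
ang()
o,im=snap('scene','s2');o,im=snap('side','d2')
a=cv2.imread('pics/s2.png')[250:410,300:520];b=cv2.imread('pics/d2.png')[200:440,260:440]
cv2.imwrite('pics/sd.png',np.hstack([cv2.resize(a,(550,400),interpolation=cv2.INTER_CUBIC)]))
ang()"
```

```text
t 19.45 ang 2.125 rad 0.0546 z 0.1340 Ft -9.9 Fr 6.9 Fz -2.1 yaw -99.1 open 0.0222
t 19.55 ang 2.144 rad 0.0547 z 0.1339 Ft -5.3 Fr 4.3 Fz -0.9 yaw -99.1 open 0.0222
```

View pics/sd.png

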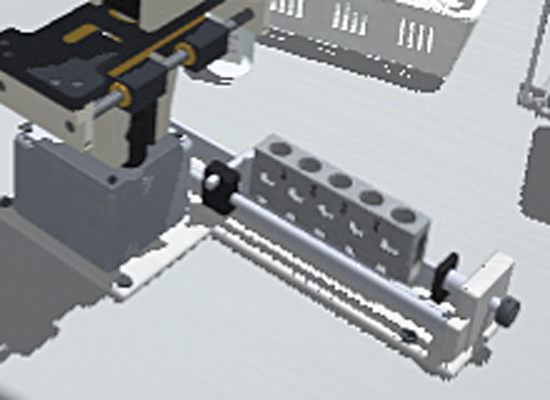

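Crank is at 8.43; the rack is on the pusher with the pad still a visible gap beyond (rack front (425,262), pad (443,275) in the crop). On to 9.14, then small steps watching the force.

>>> {"op": "apply_moves", "data": {"targets": [{"travel": [-3.2,4.4,0],"roll": 0,"jaw": 18},{"travel": [-3.7,4.1,0],"roll": 0,"jaw": 18},{"travel": [-4.1,3.7,0],"roll": 0,"jaw": 18},{"travel": [-4.4,3.3,0],"roll": 0,"jaw": 18},{"travel": [-4.8,2.8,0],"roll": 0,"jaw": 18}]}}

```text
clock: 20.05
tool_pos: [0.4247, -0.2137, 0.1339]
orientation: [-179.9, -0.1, -99.1]
force: [-0.7, -8.4, 1.7]
opening: 0.0219
gripper_force: 30.0
```

```bash
python3 -c "
from h import *
ang()
rows(8.94,9.84,30)"
```

```text
t 20.05 ang 2.650 rad 0.0548 z 0.1339 Ft -7.7 Fr 3.4 Fz 1.7 yaw -99.1 open 0.0219
[{"travel": [-1.4, 0.7, 0], "roll": 0, "jaw": 18}, {"travel": [-1.5, 0.7, 0], "roll": 0, "jaw": 18}, {"travel": [-1.5, 0.7, 0], "roll": 0, "jaw": 18}, {"travel": [-1.6, 0.6, 0], "roll": 0, "jaw": 18}, {"travel": [-1.5, 0.5, 0], "roll": 0, "jaw": 18}, {"travel": [-1.6, 0.6, 0], "roll": 0, "jaw": 18}, {"travel": [-1.6, 0.4, 0], "roll": 0, "jaw": 18}, {"travel": [-1.6, 0.5, 0], "roll": 0, "jaw": 18}, {"travel": [-1.6, 0.3, 0], "roll": 0, "jaw": 18}, {"travel": [-1.6, 0.4, 0], "roll": 0, "jaw": 18}, {"travel": [-1.6, 0.2, 0], "roll": 0, "jaw": 18}, {"travel": [-1.7, 0.3, 0], "roll": 0, "jaw": 18}, {"travel": [-1.6, 0.2, 0], "roll": 0, "jaw": 18}, {"travel": [-1.6, 0.1, 0], "roll": 0, "jaw": 18}, {"travel": [-1.7, 0.1, 0], "roll": 0, "jaw": 18}, {"travel": [-1.6, 0.0, 0], "roll": 0, "jaw": 18}, {"travel": [-1.7, 0.0, 0], "roll": 0, "jaw": 18}, {"travel": [-1.6, -0.1, 0], "roll": 0, "jaw": 18}, {"travel": [-1.7, -0.1, 0], "roll": 0, "jaw": 18}, {"travel": [-1.6, -0.2, 0], "roll": 0, "jaw": 18}, {"travel": [-1.7, -0.2, 0], "roll": 0, "jaw": 18}, {"travel": [-1.6, -0.2, 0], "roll": 0, "jaw": 18}, {"travel": [-1.6, -0.4, 0], "roll": 0, "jaw": 18}, {"travel": [-1.6, -0.3, 0], "roll": 0, "jaw": 18}, {"travel": [-1.6, -0.4, 0], "roll": 0, "jaw": 18}, {"travel": [-1.6, -0.5, 0], "roll": 0, "jaw": 18}, {"travel": [-1.6, -0.5, 0], "roll": 0, "jaw": 18}, {"travel": [-1.5, -0.5, 0], "roll": 0, "jaw": 18}, {"travel": [-1.6, -0.6, 0], "roll": 0, "jaw": 18}, {"travel": [-1.5, -0.7, 0], "roll": 0, "jaw": 18}]
```

>>> {"op": "apply_moves", "data": {"targets": [{"travel": [-1.4,0.7,0],"roll": 0,"jaw": 18},{"travel": [-1.5,0.7,0],"roll": 0,"jaw": 18},{"travel": [-1.5,0.7,0],"roll": 0,"jaw": 18},{"travel": [-1.6,0.6,0],"roll": 0,"jaw": 18},{"travel": [-1.5,0.5,0],"roll": 0,"jaw": 18}]}}

```text
clock: 20.55
tool_pos: [0.4226, -0.2057, 0.1339]
orientation: [-179.9, -0.1, -99.1]
force: [-1.9, -7.7, 2.5]
opening: 0.0222
gripper_force: 30.0
```

```bash
python3 -c "
from h import *
ang()"
```

```text
t 20.55 ang 2.801 rad 0.0548 z 0.1339 Ft -7.2 Fr 3.2 Fz 2.5 yaw -99.1 open 0.0222
```

>>> {"op": "apply_moves", "data": {"targets": [{"travel": [-1.6,0.6,0],"roll": 0,"jaw": 18},{"travel": [-1.6,0.4,0],"roll": 0,"jaw": 18},{"travel": [-1.6,0.5,0],"roll": 0,"jaw": 18},{"travel": [-1.6,0.3,0],"roll": 0,"jaw": 18}]}}

```text
clock: 20.95
tool_pos: [0.4218, -0.199, 0.1338]
orientation: [-180.0, -0.0, -99.1]
force: [-0.9, -8.2, 4.5]
opening: 0.0219
gripper_force: 30.0
```

```bash
python3 -c "
from h import *
ang()"
```

```text
t 20.95 ang 2.924 rad 0.0548 z 0.1338 Ft -8.1 Fr 1.4 Fz 4.5 yaw -99.1 open 0.0219
```

>>> {"op": "apply_moves", "data": {"targets": [{"travel": [-1.6,0.4,0],"roll": 0,"jaw": 18},{"travel": [-1.6,0.2,0],"roll": 0,"jaw": 18},{"travel": [-1.7,0.3,0],"roll": 0,"jaw": 18}]}}

```text
clock: 21.25
tool_pos: [0.4217, -0.194, 0.1338]
orientation: [-180.0, -0.0, -99.1]
force: [-1.1, -7.5, 3.2]
opening: 0.0223
gripper_force: 30.0
```

```bash
python3 -c "
from h import *
ang()"
```

```text
t 21.25 ang 3.016 rad 0.0549 z 0.1338 Ft -7.5 Fr 0.8 Fz 3.2 yaw -99.1 open 0.0223
```

>>> {"op": "apply_moves", "data": {"targets": [{"travel": [-1.6,0.2,0],"roll": 0,"jaw": 18},{"travel": [-1.6,0.1,0],"roll": 0,"jaw": 18}]}}

```text
clock: 21.45
tool_pos: [0.4219, -0.1907, 0.1338]
orientation: [-180.0, -0.0, -99.1]
force: [-1.1, -6.3, 3.3]
opening: 0.0222
gripper_force: 30.0
```

```bash
python3 -c "
from h import *
ang()"
```

```text
t 21.45 ang 3.076 rad 0.0549 z 0.1338 Ft -6.4 Fr 0.5 Fz 3.3 yaw -99.1 open 0.0222
```

>>> {"op": "apply_moves", "data": {"targets": [{"travel": [-1.7,0.1,0],"roll": 0,"jaw": 18},{"travel": [-1.6,0.0,0],"roll": 0,"jaw": 18}]}}

```text
clock: 21.65
tool_pos: [0.4222, -0.1874, 0.1338]
orientation: [-180.0, -0.0, -99.1]
force: [-1.8, -7.6, 3.0]
opening: 0.0217
gripper_force: 30.0
```

```bash
python3 -c "
from h import *
ang()"
```

```text
t 21.65 ang 3.135 rad 0.0549 z 0.1338 Ft -7.8 Fr 0.6 Fz 3.0 yaw -99.1 open 0.0217
```

```bash
cat > pad.py <<'E'
from h import *
import sys
ang();snap('scene',sys.argv[1]);ang()
lm=np.array([.5559,-.279]);yl=np.array([.1585,.9874]);xl=np.array([.9874,-.1585])
ys=np.arange(-.170,-.138,.001)
for X,Z in((-.008,.045),(-.010,.04),(-.005,.05)):
    p=proj("scene",np.array([np.r_[lm+yl*y+xl*X,Z] for y in ys])).astype(np.float32)
    for n in['scene0','s2']+sys.argv[1:]:
        g=cv2.imread('pics/%s.png'%n)[:,:,1];v=cv2.remap(g,p[:,0].copy(),p[:,1].copy(),cv2.INTER_LINEAR).ravel()
        print(X,n,v.tolist())
E
python3 pad.py s3
```

```text
t 21.65 ang 3.135 rad 0.0549 z 0.1338 Ft -7.8 Fr 0.6 Fz 3.0 yaw -99.1 open 0.0217
t 21.70 ang 3.139 rad 0.0549 z 0.1338 Ft -5.7 Fr -0.4 Fz 4.3 yaw -99.1 open 0.0223
-0.008 scene0 [211, 182, 123, 169, 189, 174, 158, 154, 154, 154, 156, 157, 156, 158, 164, 144, 107, 55, 16, 20, 20, 18, 22, 31, 57, 85, 95, 95, 98, 97, 91, 93]
-0.008 s2 [233, 202, 143, 189, 211, 194, 178, 173, 175, 175, 176, 176, 176, 178, 185, 163, 121, 64, 21, 22, 24, 23, 28, 37, 67, 98, 107, 106, 110, 110, 107, 106]
-0.008 s3 [232, 200, 140, 187, 210, 193, 176, 172, 173, 175, 174, 176, 177, 177, 171, 134, 76, 37, 20, 25, 25, 18, 35, 64, 82, 96, 91, 85, 85, 84, 86, 98]
-0.01 scene0 [104, 103, 102, 103, 101, 98, 97, 98, 98, 100, 101, 101, 103, 104, 107, 94, 75, 47, 27, 21, 19, 18, 38, 61, 81, 98, 101, 100, 99, 98, 98, 98]
-0.01 s2 [118, 116, 116, 116, 114, 110, 110, 110, 112, 114, 115, 114, 116, 118, 120, 106, 86, 53, 31, 23, 23, 24, 45, 69, 93, 111, 113, 112, 111, 111, 110, 109]
-0.01 s3 [117, 116, 116, 115, 113, 109, 108, 109, 111, 113, 113, 114, 117, 119, 121, 96, 66, 34, 21, 24, 26, 30, 53, 73, 84, 90, 89, 89, 89, 89, 90, 89]
-0.005 scene0 [222, 225, 204, 186, 193, 204, 207, 208, 208, 206, 210, 211, 205, 214, 201, 147, 75, 31, 33, 38, 40, 37, 48, 100, 158, 187, 197, 195, 194, 195, 193, 195]
-0.005 s2 [238, 241, 225, 210, 216, 225, 227, 228, 229, 227, 230, 231, 227, 238, 226, 166, 85, 34, 38, 45, 48, 43, 54, 112, 178, 211, 223, 222, 220, 219, 219, 222]
-0.005 s3 [237, 240, 224, 208, 214, 224, 227, 227, 227, 228, 234, 233, 209, 184, 133, 81, 41, 31, 44, 49, 48, 52, 68, 91, 106, 101, 94, 91, 90, 89, 90, 89]
```

Pad back edge has moved about 0.8 mm: contact was near 9.375. Aim for about 9.58.

>>> {"op": "apply_moves", "data": {"targets": [{"travel": [-1.7,0,0],"roll": 0,"jaw": 18},{"travel": [-1.6,-0.1,0],"roll": 0,"jaw": 18},{"travel": [-1.7,-0.1,0],"roll": 0,"jaw": 18},{"travel": [-1.6,-0.2,0],"roll": 0,"jaw": 18}]}}

```text
clock: 22.1
tool_pos: [0.4235, -0.1812, 0.1338]
orientation: [-180.0, -0.1, -99.1]
force: [-2.1, -10.9, 2.6]
opening: 0.0222
gripper_force: 30.0
```

```bash
python3 pad.py s4 | grep -v scene0
```

```text
t 22.10 ang 3.251 rad 0.0550 z 0.1338 Ft -11.1 Fr -0.8 Fz 2.6 yaw -99.1 open 0.0222
t 22.15 ang 3.254 rad 0.0549 z 0.1338 Ft -7.1 Fr -0.3 Fz 3.4 yaw -99.1 open 0.0222
-0.008 s2 [233, 202, 143, 189, 211, 194, 178, 173, 175, 175, 176, 176, 176, 178, 185, 163, 121, 64, 21, 22, 24, 23, 28, 37, 67, 98, 107, 106, 110, 110, 107, 106]
-0.008 s4 [231, 199, 139, 187, 209, 192, 176, 173, 173, 174, 177, 180, 177, 140, 85, 44, 21, 23, 24, 20, 31, 62, 80, 92, 90, 88, 86, 85, 86, 88, 93, 105]
-0.01 s2 [118, 116, 116, 116, 114, 110, 110, 110, 112, 114, 115, 114, 116, 118, 120, 106, 86, 53, 31, 23, 23, 24, 45, 69, 93, 111, 113, 112, 111, 111, 110, 109]
-0.01 s4 [116, 115, 116, 116, 112, 108, 109, 111, 113, 115, 115, 116, 118, 94, 65, 38, 24, 26, 27, 28, 47, 72, 85, 91, 90, 88, 88, 88, 88, 88, 87, 86]
-0.005 s2 [238, 241, 225, 210, 216, 225, 227, 228, 229, 227, 230, 231, 227, 238, 226, 166, 85, 34, 38, 45, 48, 43, 54, 112, 178, 211, 223, 222, 220, 219, 219, 222]
-0.005 s4 [236, 239, 223, 208, 215, 224, 226, 228, 231, 236, 245, 222, 145, 72, 34, 34, 45, 51, 47, 48, 74, 97, 107, 100, 94, 91, 89, 89, 89, 88, 88, 88]
```

>>> {"op": "apply_moves", "data": {"targets": [{"travel": [-1.7,-0.2,0],"roll": 0,"jaw": 18},{"travel": [0,0,0],"roll": 0,"jaw": 18},{"travel": [0,0,0],"roll": 0,"jaw": 18}]}}

```text
clock: 22.45
tool_pos: [0.424, -0.1795, 0.1338]
orientation: [-180.0, -0.1, -99.1]
force: [-1.7, -8.2, 4.2]
opening: 0.0222
gripper_force: 30.0
```

```bash
python3 pad.py s5 | grep -v scene0|grep -v s2
```

```text
t 22.45 ang 3.283 rad 0.0550 z 0.1338 Ft -8.3 Fr -0.8 Fz 4.2 yaw -99.1 open 0.0222
t 22.50 ang 3.283 rad 0.0550 z 0.1338 Ft -8.1 Fr -0.8 Fz 3.0 yaw -99.1 open 0.0223
-0.008 s5 [231, 199, 141, 188, 209, 193, 175, 171, 173, 175, 178, 177, 153, 106, 38, 21, 24, 24, 25, 29, 41, 66, 83, 90, 88, 86, 86, 88, 89, 90, 93, 102]
-0.01 s5 [116, 115, 116, 115, 113, 111, 111, 112, 114, 116, 118, 111, 95, 65, 34, 26, 24, 22, 31, 50, 68, 85, 88, 89, 90, 90, 88, 89, 89, 89, 88, 86]
-0.005 s5 [236, 239, 223, 208, 214, 224, 227, 230, 228, 229, 237, 200, 121, 51, 29, 38, 47, 50, 49, 57, 80, 97, 103, 97, 90, 89, 88, 89, 89, 88, 87, 87]
```

>>> {"op": "apply_moves", "data": {"targets": [{"travel": [0,0,0],"roll": 0,"jaw": 26},{"travel": [0,0,0],"roll": 0,"jaw": 36},{"travel": [0,0,0],"roll": 0,"jaw": 36},{"travel": [0,0,-10],"roll": 0,"jaw": 36},{"travel": [0,0,-30],"roll": 0,"jaw": 36},{"travel": [0,0,-40],"roll": 0,"jaw": 36},{"travel": [0,0,0],"roll": 0,"jaw": 36}]}}

```text
clock: 23.2
tool_pos: [0.4266, -0.1793, 0.2192]
orientation: [-179.5, 0.0, -99.1]
force: [2.0, -0.4, 0.8]
opening: 0.0362
gripper_force: 0.0
```

```bash
python3 pad.py s6 | grep -v scene0|grep -v s2; python3 -c "
from h import *
a=cv2.imread('pics/s5.png')[300:400,400:520].astype(int);b=cv2.imread('pics/s6.png')[300:400,400:520].astype(int);print(abs(a-b).max(),abs(a-b).mean())"
```

```text
t 23.20 ang 3.302 rad 0.0526 z 0.2192 Ft 0.2 Fr -2.0 Fz 0.8 yaw -99.1 open 0.0362
t 23.25 ang 3.302 rad 0.0539 z 0.2168 Ft -0.3 Fr 0.9 Fz 0.0 yaw -99.1 open 0.0358
-0.008 s6 [225, 195, 136, 184, 205, 188, 171, 167, 169, 170, 173, 172, 148, 104, 38, 19, 21, 23, 24, 26, 39, 62, 79, 88, 86, 83, 84, 86, 87, 87, 91, 100]
-0.01 s6 [113, 113, 114, 112, 110, 107, 108, 109, 110, 113, 114, 105, 90, 63, 34, 27, 22, 21, 31, 50, 66, 82, 86, 87, 86, 85, 85, 86, 86, 85, 84, 82]
-0.005 s6 [233, 236, 220, 204, 210, 221, 224, 226, 223, 224, 231, 195, 119, 53, 31, 38, 46, 48, 47, 55, 78, 95, 100, 94, 88, 87, 87, 88, 87, 86, 85, 86]
11 4.654416666666667
```

The pad stays 3.3 mm in (about 13 N) after release. Clear away, settle, hand in.

>>> {"op": "apply_moves", "data": {"targets": [{"travel": [0,0,-30],"roll": 0,"jaw": 36},{"travel": [0,0,0],"roll": 0,"jaw": 36},{"travel": [0,0,0],"roll": 0,"jaw": 36},{"travel": [0,0,0],"roll": 0,"jaw": 36},{"travel": [0,0,0],"roll": 0,"jaw": 36}]}}

```text
clock: 23.75
tool_pos: [0.423, -0.1788, 0.2427]
orientation: [179.9, -0.0, -99.2]
force: [0.6, 0.2, -0.1]
opening: 0.0358
gripper_force: 0.0
```

```bash
python3 pad.py s7 | grep s7; python3 -c "
from h import *
print(ctrl.close_job())"
```

```text
-0.008 s7 [222, 193, 134, 181, 202, 185, 168, 165, 167, 167, 170, 170, 147, 102, 39, 20, 21, 22, 25, 27, 40, 63, 79, 87, 86, 84, 82, 84, 87, 86, 88, 97]
-0.01 s7 [112, 111, 111, 111, 109, 106, 105, 105, 108, 111, 112, 103, 88, 62, 33, 26, 24, 21, 29, 48, 65, 81, 84, 86, 86, 85, 85, 86, 85, 85, 86, 82]
-0.005 s7 [231, 234, 217, 200, 207, 218, 221, 224, 222, 222, 228, 193, 118, 49, 27, 36, 45, 48, 46, 54, 77, 93, 98, 92, 86, 85, 84, 84, 84, 85, 86, 84]
the job is handed in; nothing more can be done
None
```

The rack is clamped in the feeder lane at about 13 N (estimated from 3.3 mm of pad travel), the gripper is clear, and the job was handed in at about 24 s; no verdict was returned.

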